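Sort two jack studs by thread pitch on notched gauges

TASK

Sort the two threaded studs by thread pitch: lay the coarse-threaded stud in the gauge with the coarse notches and the fine-threaded stud in the gauge with the fine notches, each resting fully down in both V saddles with its square collar in the gap between them. The smooth, unthreaded stud belongs in neither.

Things in the scene. Friction and masses are not known exactly. Their poses are not given: they have to be found in the camera images.
- coarse_stud_center (a point): Steel stud, both ends 24 mm in diameter with coarse thread: 12 mm pitch, four broad ridges an end. Whole length 134 mm, 0.35 kg. Square collar 28x28 mm, 30 mm long, at mid-length: grip here. Lies level on a collar flat among a row of three studs in any order (one smooth, slim, unthreaded). Point: the stud's centre, 14 mm above the worktop. x along the stud, z up.
- fine_stud_center (a point): Steel stud, both ends 24 mm in diameter with fine thread: 4 mm pitch, twelve narrow ridges an end. Whole length 134 mm, 0.35 kg. Square collar 28x28 mm, 30 mm long, at mid-length: grip here. Lies level on a collar flat among a row of three studs in any order (one smooth, slim, unthreaded). Point: the stud's centre, 14 mm above the worktop. x along the stud, z up.
- coarse_gauge_seat (a point): Fixed notched gauge (coarse: 12 mm pitch, 4 broad ridges a face). Base plate 152x60x6 mm; two V saddles in line, 28-70 mm either side of this point along x, the gap between open to the sides. V 90 degrees, bottom 17 mm and edges 37 mm above worktop, mouth 40, outside 48 mm wide. Point: centre of a seated stud's axis, 34 mm above worktop. x along the seat, z up. The two gauges may swap places.
- fine_gauge_seat (a point): Fixed notched gauge (fine: 4 mm pitch, 11 narrow ridges a face). Base plate 152x60x6 mm; two V saddles in line, 28-70 mm either side of this point along x, the gap between open to the sides. V 90 degrees, bottom 17 mm and edges 37 mm above worktop, mouth 40, outside 48 mm wide. Point: centre of a seated stud's axis, 34 mm above worktop. x along the seat, z up. The two gauges may swap places.

How it is judged:
At the end, for the whole second after the job is handed in: Each threaded stud lies in the gauge of its own pitch: its centre within 15 mm along, 10 mm across and 8 mm in height of the seat point, its axis within 10 degrees of the seat's, either way round (x of coarse_stud_center in the frame of coarse_gauge_seat between -0.015 and 0.015 m and y of coarse_stud_center in the frame of coarse_gauge_seat between -0.01 and 0.01 m and z of coarse_stud_center in the frame of coarse_gauge_seat between -0.008 and 0.008 m and angle between the x axis of coarse_stud_center and the x axis of coarse_gauge_seat, either way round below 0.175 rad and x of fine_stud_center in the frame of fine_gauge_seat between -0.015 and 0.015 m and y of fine_stud_center in the frame of fine_gauge_seat between -0.01 and 0.01 m and z of fine_stud_center in the frame of fine_gauge_seat between -0.008 and 0.008 m and angle between the x axis of fine_stud_center and the x axis of fine_gauge_seat, either way round below 0.175 rad); the robot touches nothing.
It also fails if it takes over 62 s, if anything falls off the work surface, if the arm or the gripper's body presses on something with over 40 N, if the wrist force passes 120 N, or if a joint passes its speed limit or range.

ROBOT

A 7-joint arm with a two-finger parallel gripper is mounted at the origin on a cart in front of the work surface, level with it; the furniture and walls round the work are solid. World frame = base frame: x ahead of the robot, y to its left, z up, the work surface at z = 0. Lengths are in m, angles in rad, forces in N, time in s.
With the tool pointing down it reaches from about 0.425 to 0.925 m from the base axis. Payload 6.8 kg.
Tool frame: the origin (TCP) lies midway between the tips of the shut fingers; the grasp point (between the pads) lies 19 mm behind it; z points along the fingers, y is the direction in which the jaws open and shut (so a half turn about z gives the same grasp; the last joint's range is limited). The gripper opens to 85 mm and grips with 20 to 120 N. Pads are 22 mm wide; open, the fingers measure 114 mm over their backs; the gripper's body (76 mm by 85 mm) begins 54 mm behind the grasp point. The pads swing forward as they close: fully open they stand 13 mm farther back than shut.
Start: joints at [-1.301, 0.477, 0.022, 1.555, -0.011, 1.109, -0.083], TCP at [0.249, 0.627, 0.231] pointing down, gripper open.
Joint ranges: [-2.96, 2.96], [-0.34, 2.1], [-1.41, 1.46], [0.24, 2.44], [-1.37, 4.51], [0.17, 1.92], [-2.96, 2.96]. Speed limits (rad/s): [2.39, 2.39, 3.14, 3.14, 3.14, 3.14, 3.14].

INTERFACE

Orientations are given as a unit quaternion [w, x, y, z].
In Python, from station import bot gives the robot as it stands.
- The arm moves only by the shell command python3 -m jog 'ROWS' [FORCE]. ROWS is JSON, a list of rows, each a list of 3 entries, a list of its own where there are three numbers: the shift along the tool's x, y, z in mm, then the turn, a rotation vector about the tool's x, y, z in degrees, then the closure, from -1 (fully open) to 1 (shut). A call has 1 to 12 rows; each row shifts and turns the commanded pose from where the row before left it, along the tool's axes as they then stand; what a row does not reach is not made up. A row lasts 1/8 s, in which the tool goes at most 62.5 mm and 10.7 degrees, less where a joint would pass 70% of its speed; a pose out of reach is approached as far as the arm can. A call is refused whole if a number of a shift passes 62.5 or a number of a turn 10.7, either way. A call with a gripper value outside its range is refused whole. The fingers move at their own pace and stop on an object; FORCE is the grip in N (left out, the last holds). Time passes only in rows, so rows that do not move let the fingers close. It gives the time, the measured TCP pose, the force and the opening at its end, in the units of the state.
- bot.get_obs(): the state, without advancing time (a new reading comes with each control period).
- bot.read_camera(name): name is "scene" or "top"; returns (picture, depth): 400x640x3 uint8, red, green, blue; 400x640 float32, m along the optical axis (not along the pixel's ray), 0 where there is no reading.
- bot.camera_info(name): a dict with "fx", "fy", "cx", "cy" (pixels), "world_from_camera" (4x4, takes a point from camera to world coordinates). Camera axes: x right, y up, looking along -z (the intrinsics and any distortion apply to the point x, -y, -z); pixel columns grow to the right and rows downward; lengths in m; the calibration is good to about 2 mm. A picture is of the moment at which its call begins. camera_info takes no time and is no camera call.
- bot.hand_in(): hands the job in, once; it reports no verdict.
Trained networks look in the newest picture that a camera, given by its name, has taken for a name from the list of things; names that differ only in an ending like _2 or _b are one class to them, and where a whole thing is asked for, a point or a joint stands for the part that bears it (a point fixed in the world has none). Each returns a list of dicts, best first, with "score" (0 to 1); they miss things now and then, are a little off and sometimes report something else, mostly with a low value. They report only what shows in the picture. A call takes as long as a camera call.
- bot.find_in(camera, thing): "xy" ([column, row] as shares, 0 to 1, of the picture: columns of its width, rows of its height, amid what is visible of it).
- bot.cut_out(camera, thing): "pixels" (400x640 bool, what is visible of it) and "xy" ([column, row] as shares, 0 to 1, of the picture: columns of its width, rows of its height, amid what is visible of it).
- bot.landmark_of(camera, thing): "xy" ([column, row] as shares, 0 to 1, of the picture: columns of its width, rows of its height: a listed point, or the origin of a listed thing).
The state is a dict: "t": time; "q": joint angles; "joint_vel": joint speeds; "joint_torque": joint torques, N m; "eef_pos": TCP position; "tool_rot": TCP orientation; "contact_force": force on the tool from outside, world axes, zero at the start; "torque": the same for the moment, N m; "gripper_width": opening from 0.0 (shut) to 1.0 (fully open).
Only numpy, scipy, OpenCV 4.12 (cv2) and the standard library are available. Lean on these libraries where they do the work, as an engineer would, in place of code of your own. Each camera call takes 0.05 s, during which the arm holds its last target.

## Working session

There is one attempt and no reset: what is moved stays moved. The work goes in short steps, Python scripts to look and compute and a shell command to move; the robot and the scene stay as the last step left them, time stands still between calls to the robot, and variables do not carry over. Pictures are saved under pics/ and viewed, and the job is handed in when it is done.

```bash
mkdir -p pics; python3 - <<'E'
from station import bot
import cv2,numpy as np
o=bot.get_obs();print({k:np.round(v,3).tolist() for k,v in o.items()})
for c in("top","scene"):
    p,d=bot.read_camera(c);cv2.imwrite(f"pics/{c}0.png",p[:,:,::-1]);np.save(f"{c}_d.npy",d)
    i=bot.camera_info(c);print(c,i)
    for n in("coarse_stud_center","fine_stud_center","coarse_gauge_seat","fine_gauge_seat"):
        r=bot.landmark_of(c,n);print(n,[(round(x["score"],2),np.round(np.array(x["xy"])*[640,400],1).tolist()) for x in r[:4]])
E
```

```text
{'t': 0.0, 'q': [-1.301, 0.478, 0.022, 1.556, -0.011, 1.109, -0.083], 'joint_vel': [-0.0, 0.0, -0.0, 0.001, -0.0, -0.001, -0.0], 'joint_torque': [-0.0, -59.644, 1.608, -28.119, 0.013, 0.009, 0.0], 'eef_pos': [0.249, 0.627, 0.23], 'tool_rot': [-0.0, 0.188, 0.982, -0.001], 'contact_force': [1.007, 0.06, -0.191], 'torque': [-0.015, -0.017, 0.001], 'gripper_width': 0.999}
top {'fx': 386.58396520680895, 'fy': 386.58396520680895, 'cx': 322.66016779665097, 'cy': 202.76701846081517, 'world_from_camera': array([[ 0.02784101,  0.99431992, -0.10272669,  0.39307276],
       [-0.99959567,  0.02828704,  0.00288743,  0.02123978],
       [ 0.00577686,  0.10260477,  0.99470543,  1.01248159],
       [ 0.        ,  0.        ,  0.        ,  1.        ]])}
coarse_stud_center [(0.76, [258.1, 223.1])]
fine_stud_center [(0.94, [320.9, 221.2])]
coarse_gauge_seat [(0.84, [446.5, 206.0])]
fine_gauge_seat [(0.56, [390.5, 200.1])]
scene {'fx': 474.3550988225081, 'fy': 474.3550988225081, 'cx': 318.8065795366327, 'cy': 193.52419912166224, 'world_from_camera': array([[ 0.66481537,  0.41387629, -0.62187373, -0.3812214 ],
       [-0.7469323 ,  0.35647179, -0.56126643, -0.76969214],
       [-0.01061443,  0.83763613,  0.54612549,  0.80392512],
       [ 0.        ,  0.        ,  0.        ,  1.        ]])}
coarse_stud_center [(0.51, [267.2, 183.3])]
fine_stud_center [(0.56, [309.2, 207.9])]
coarse_gauge_seat [(0.73, [416.0, 235.2])]
fine_gauge_seat [(0.62, [368.2, 211.2])]
```

```bash
python3 - <<'E'
import cv2
a=cv2.imread("pics/top0.png")[120:300,200:500];cv2.imwrite("pics/topc.png",cv2.resize(a,(800,480),interpolation=cv2.INTER_CUBIC))
a=cv2.imread("pics/scene0.png")[130:300,220:480];cv2.imwrite("pics/scenec.png",cv2.resize(a,(800,523),interpolation=cv2.INTER_CUBIC))
E
```

```text
(no output)
```

View pics/topc.png

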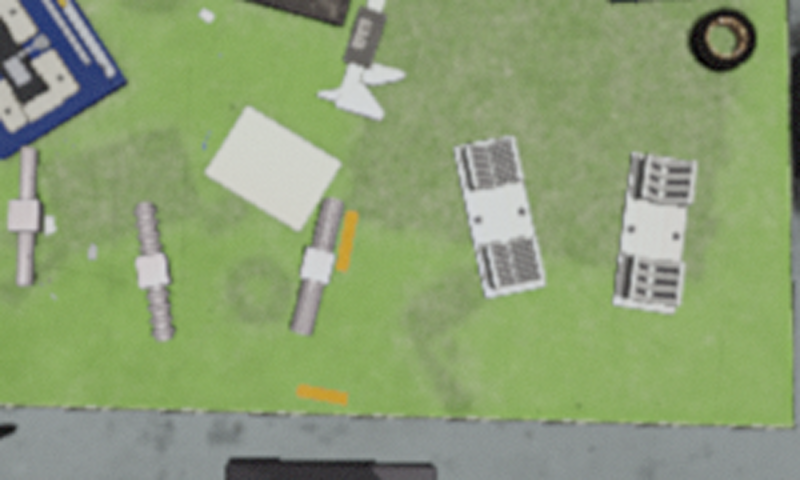

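View pics/scenec.png

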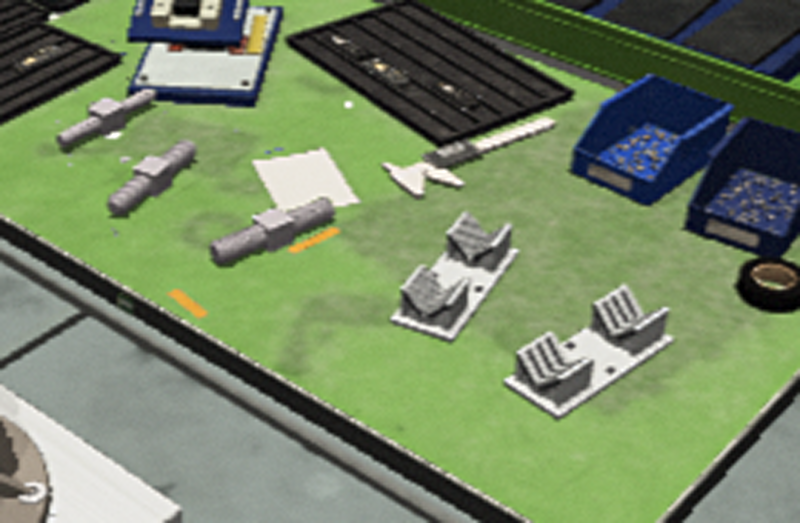

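View pics/top0.png

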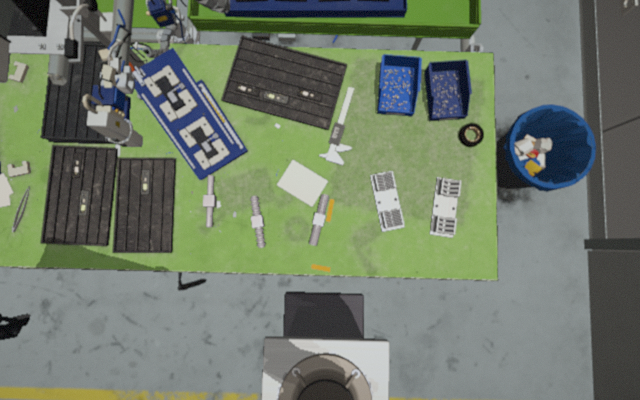

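View pics/scene0.png

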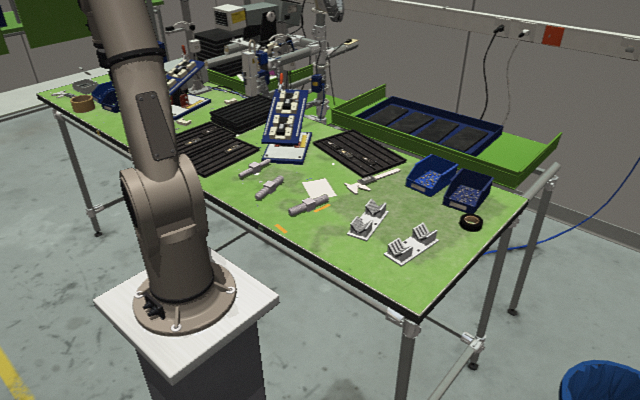

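```bash
cat > h.py <<'E'
import numpy as np,cv2
from station import bot
def proj(c,P):
    i=bot.camera_info(c);T=np.linalg.inv(i["world_from_camera"]);p=(T@np.r_[P,1])[:3]
    return np.array([i["fx"]*p[0]/-p[2]+i["cx"],i["fy"]*-p[1]/-p[2]+i["cy"]])
def ray(c,uv,z):
    i=bot.camera_info(c);T=i["world_from_camera"]
    d=T[:3,:3]@np.array([(uv[0]-i["cx"])/i["fx"],-(uv[1]-i["cy"])/i["fy"],-1.]);o=T[:3,3]
    return o+d*(z-o[2])/d[2]
def cloud(c,m,d):
    v,u=np.nonzero(m&(d>0));i=bot.camera_info(c);z=d[v,u]
    P=np.c_[(u-i["cx"])/i["fx"]*z,-(v-i["cy"])/i["fy"]*z,-z];T=i["world_from_camera"]
    return P@T[:3,:3].T+T[:3,3]
Z=dict(coarse_stud_center=.014,fine_stud_center=.014,coarse_gauge_seat=.034,fine_gauge_seat=.034)
E
python3 - <<'E'
from h import *
for c in("top","scene"):
    p,d=bot.read_camera(c)
    for n,z in Z.items():
        l=bot.landmark_of(c,n)
        if l: print(c,n,"lm",np.round(ray(c,np.array(l[0]["xy"])*[640,400],z),4))
        r=bot.cut_out(c,n)
        for x in r[:1]:
            P=cloud(c,x["pixels"],d);m=x["pixels"].astype(np.uint8)
            rr=cv2.minAreaRect(np.argwhere(m)[:,::-1].astype(np.float32))
            g=P[P[:,2]>.006];ctr=g.mean(0);w,V=np.linalg.eigh(np.cov(g[:,:2].T))
            s=(g[:,:2]-ctr[:2])@V
            e=s.max(0)-s.min(0);mid=ctr[:2]+V@((s.max(0)+s.min(0))/2)
            print("  cut",round(x["score"],2),m.sum(),"rect",np.round(rr[0],1),np.round(rr[1],1),"cen",np.round(ctr,4),"mid",mid.round(4),"ax",np.degrees(np.arctan2(V[1,1],V[0,1])).round(1),"ext",e.round(3),"zpct",np.percentile(P[:,2],[5,50,95]).round(3))
E
```

```text
top coarse_stud_center lm [0.4419 0.1828 0.014 ]
  cut 0.64 475 rect [257.1 221.4] [51.5 12. ] cen [0.4437 0.1846 0.0234] mid [0.4437 0.1852] ax -168.8 ext [0.028 0.133] zpct [0.001 0.023 0.03 ]
top fine_stud_center lm [0.4457 0.0246 0.014 ]
  cut 0.55 528 rect [318.3 218.9] [12.  52.8] cen [0.4525 0.0281 0.0239] mid [0.4533 0.0281] ax 167.5 ext [0.028 0.133] zpct [-0.001  0.024  0.029]
top coarse_gauge_seat lm [ 0.4951 -0.3015  0.034 ]
  cut 0.86 1328 rect [444.9 206.7] [24.6 57.7] cen [ 0.4942 -0.298   0.0202] mid [ 0.4959 -0.2997] ax 173.0 ext [0.059 0.15 ] zpct [0.004 0.015 0.037]
top fine_gauge_seat lm [ 0.5162 -0.1485  0.034 ]
  cut 0.93 1321 rect [386.6 200.4] [57.7 23.2] cen [ 0.507  -0.148   0.0209] mid [ 0.5082 -0.149 ] ax -167.3 ext [0.06 0.15] zpct [0.004 0.014 0.037]
scene coarse_stud_center lm [0.4548 0.2    0.014 ]
  cut 0.75 270 rect [268.5 187.5] [10.  34.1] cen [0.4376 0.1786 0.0195] mid [0.4427 0.1825] ax -169.9 ext [0.028 0.131] zpct [0.005 0.02  0.028]
scene fine_stud_center lm [0.4529 0.0339 0.014 ]
  cut 0.64 398 rect [308.1 204.2] [12.6 42.3] cen [0.45   0.0229 0.0199] mid [0.4543 0.0266] ax 166.8 ext [0.032 0.136] zpct [0.001 0.02  0.028]
scene coarse_gauge_seat lm [ 0.4957 -0.3048  0.034 ]
  cut 0.91 1098 rect [410.6 244.4] [25.7 54.6] cen [ 0.4897 -0.3031  0.021 ] mid [ 0.4934 -0.3019] ax 172.5 ext [0.06 0.15] zpct [0.003 0.016 0.036]
scene fine_gauge_seat lm [ 0.5282 -0.1412  0.034 ]
  cut 0.85 894 rect [367.1 219.9] [24.4 45.2] cen [ 0.5019 -0.1539  0.021 ] mid [ 0.5077 -0.1513] ax -167.6 ext [0.061 0.152] zpct [0.002 0.015 0.036]
```

```bash
cat > plan.py <<'E'
import sys
from h import *
from scipy.spatial.transform import Rotation as R
x,y,z,yaw=map(float,sys.argv[1:5])
o=bot.get_obs();w=o["tool_rot"];r=R.from_quat(np.r_[w[1:],w[0]])
Rt=R.from_euler("z",yaw,degrees=True)*R.from_euler("x",180,degrees=True)
print("turn (tool) first:",np.degrees((r.inv()*Rt).as_rotvec()).round(1))
print("then shift mm:",(Rt.inv().apply(np.array([x,y,z])-o["eef_pos"])*1000).round(1), "or shift before turn:",(r.inv().apply(np.array([x,y,z])-o["eef_pos"])*1000).round(1))
print("t",round(o["t"],2),"pos",np.round(o["eef_pos"],4),"F",np.round(o["contact_force"],1),"w",round(float(o["gripper_width"]),3))
E
python3 plan.py .4435 .184 .12 190.8
```

```text
turn (tool) first: [ -0.   -0.  -32.4]
then shift mm: [-108.  -472.   111.3] or shift before turn: [-344.4 -340.4  111.3]
t 1.4 pos [0.249  0.6274 0.2313] F [ 0.3 -0.3 -0.2] w 0.998
```

```bash
python3 -m jog '[[[0,0,0],[0,0,-8.1],-1],[[0,0,0],[0,0,-8.1],-1],[[0,0,0],[0,0,-8.1],-1],[[0,0,0],[0,0,-8.1],-1],[[-5,-25,0],[0,0,0],-1],[[-10,-45,0],[0,0,0],-1],[[-10,-45,0],[0,0,0],-1],[[-10,-45,0],[0,0,0],-1],[[-10,-45,0],[0,0,0],-1],[[-10,-45,0],[0,0,0],-1],[[-10,-45,0],[0,0,0],-1],[[-10,-45,0],[0,0,0],-1]]' 60; python3 -m jog '[[[-10,-45,10],[0,0,0],-1],[[-10,-45,20],[0,0,0],-1],[[-8,-32,40],[0,0,0],-1],[[-5,-10,40],[0,0,0],-1],[[0,0,0],[0,0,0],-1],[[0,0,0],[0,0,0],-1]]'; python3 plan.py .4435 .184 .12 190.8
```

```text
t: 2.9
eef_pos: [0.3866, 0.306, 0.2316]
tool_rot: [0.0, -0.094, 0.996, 0.0]
contact_force: [0.2, 0.8, -0.8]
gripper_width: 0.998
t: 3.65
eef_pos: [0.4436, 0.185, 0.1225]
tool_rot: [0.001, -0.094, 0.996, 0.0]
contact_force: [-0.1, 0.3, 0.1]
gripper_width: 1.002
turn (tool) first: [ 0.   0.1 -0. ]
then shift mm: [ 0.3 -0.9  2.5] or shift before turn: [ 0.3 -0.9  2.5]
t 3.65 pos [0.4436 0.185  0.1225] F [-0.1  0.3  0.1] w 1.002
```

```bash
python3 -m jog '[[[0,-1,25],[0,0,0],-1],[[0,0,30],[0,0,0],-1],[[0,0,25],[0,0,0],-1],[[0,0,15],[0,0,0],-1],[[0,0,10],[0,0,0],-1],[[0,0,8],[0,0,0],-1],[[0,0,5],[0,0,0],-1],[[0,0,0],[0,0,0],-1]]'; python3 - <<'E'
from h import *
for c,(a,b,e,f) in dict(top=(170,290,170,340),scene=(130,240,200,360)).items():
    p,d=bot.read_camera(c);cv2.imwrite(f"pics/{c}1.png",cv2.resize(p[a:b,e:f,::-1],None,fx=4,fy=4))
E
```

```text
t: 4.65
eef_pos: [0.4434, 0.1828, 0.0033]
tool_rot: [-0.0, -0.094, 0.996, -0.0]
contact_force: [-0.2, 0.6, -0.1]
gripper_width: 0.999
```

View pics/top1.png

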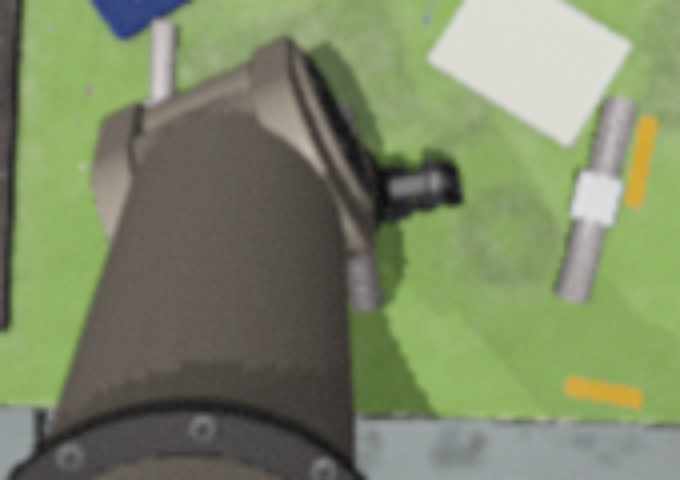

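View pics/scene1.png

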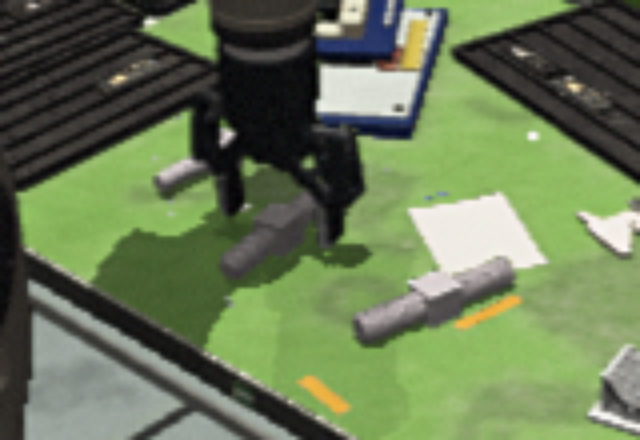

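The scene view shows the open fingers straddling the coarse stud's collar (crop ~285,225). The top view is hidden by the arm. Closing now.

```bash
python3 -m jog '[[[0,0,0],[0,0,0],0],[[0,0,0],[0,0,0],0.4],[[0,0,0],[0,0,0],1],[[0,0,0],[0,0,0],1],[[0,0,0],[0,0,0],1],[[0,0,0],[0,0,0],1],[[0,0,0],[0,0,0],1],[[0,0,0],[0,0,0],1]]' 80; python3 -m jog '[[[0,0,-5],[0,0,0],1],[[0,0,-15],[0,0,0],1],[[0,0,-30],[0,0,0],1],[[0,0,-30],[0,0,0],1],[[0,0,-20],[0,0,0],1],[[0,0,0],[0,0,0],1],[[0,0,0],[0,0,0],1]]';  python3 - <<'E'
from h import *
for c,(a,b,e,f) in dict(scene=(110,240,200,360)).items():
    p,d=bot.read_camera(c);cv2.imwrite(f"pics/{c}2.png",cv2.resize(p[a:b,e:f,::-1],None,fx=4,fy=4))
E
python3 plan.py .495 -.3005 .11 172.8
```

```text
t: 5.75
eef_pos: [0.4436, 0.1834, 0.0038]
tool_rot: [0.0, -0.094, 0.996, 0.0]
contact_force: [-1.5, -0.1, 5.2]
gripper_width: 0.309
t: 6.62
eef_pos: [0.4427, 0.1825, 0.1029]
tool_rot: [-0.0, -0.094, 0.996, -0.0]
contact_force: [-0.5, -0.4, -4.4]
gripper_width: 0.31
turn (tool) first: [-0.  -0.1 18. ]
then shift mm: [-112.6 -472.5   -7.5] or shift before turn: [  38.5 -484.2   -7.2]
t 6.67 pos [0.4425 0.1824 0.1025] F [ 0.  -0.5 -4.9] w 0.309
```

View pics/scene2.png

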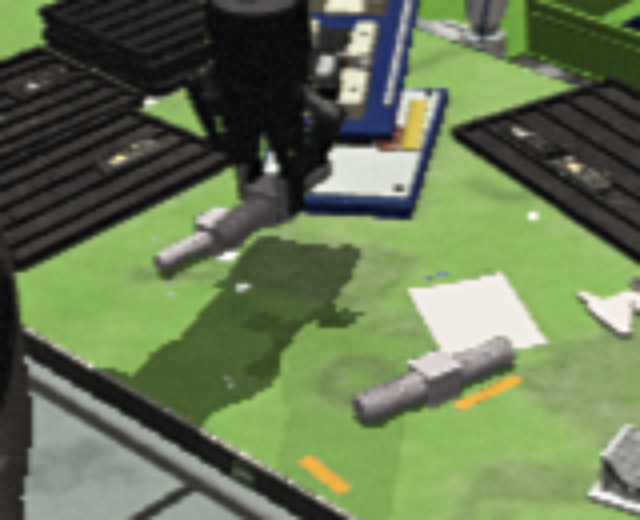

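```bash
python3 -m jog '[[[0,0,0],[0,0,9],1],[[0,0,0],[0,0,9],1],[[-5,-22,0],[0,0,0],1],[[-12,-50,0],[0,0,0],1],[[-12,-50,0],[0,0,0],1],[[-12,-50,0],[0,0,0],1],[[-12,-50,0],[0,0,0],1],[[-12,-50,0],[0,0,0],1],[[-12,-50,0],[0,0,0],1],[[-12,-50,0],[0,0,0],1],[[-12,-50,0],[0,0,0],1],[[-7,-30,0],[0,0,0],1]]'; python3 -m jog '[[[-4,-18,0],[0,0,0],1],[[0,0,0],[0,0,0],1],[[0,0,0],[0,0,0],1],[[0,0,0],[0,0,0],1]]';  python3 - <<'E'
from h import *
for c,(a,b,e,f) in dict(scene=(130,290,330,490),top=(150,270,360,520)).items():
    p,d=bot.read_camera(c);cv2.imwrite(f"pics/{c}3.png",cv2.resize(p[a:b,e:f,::-1],None,fx=3.7,fy=3.7))
    r=bot.cut_out(c,"coarse_stud_center")
    for x in r[:1]:
        P=cloud(c,x["pixels"],d);print(c,x["score"],len(P),P.mean(0).round(3),P.min(0).round(3),P.max(0).round(3))
E
python3 plan.py .495 -.3005 .11 172.8
```

```text
t: 8.18
eef_pos: [0.4923, -0.2821, 0.1021]
tool_rot: [-0.001, 0.065, 0.998, -0.0]
contact_force: [0.5, 0.5, -4.2]
gripper_width: 0.314
t: 8.68
eef_pos: [0.4954, -0.2956, 0.1031]
tool_rot: [-0.0, 0.062, 0.998, 0.001]
contact_force: [-0.1, -1.1, -4.2]
gripper_width: 0.309
scene 0.72 283 [ 0.473 -0.288  0.11 ] [ 0.429 -0.309 -0.004] [ 0.623 -0.191  0.129]
top 0.92 365 [ 0.493 -0.296  0.113] [ 0.431 -0.357 -0.003] [ 0.585 -0.279  0.131]
turn (tool) first: [0. 0. 0.]
then shift mm: [-0.1 -3.7 -6.6] or shift before turn: [-0.1 -3.7 -6.6]
t 8.88 pos [ 0.4953 -0.2968  0.1034] F [ 0.6 -0.2 -4.7] w 0.309
```

View pics/scene3.png

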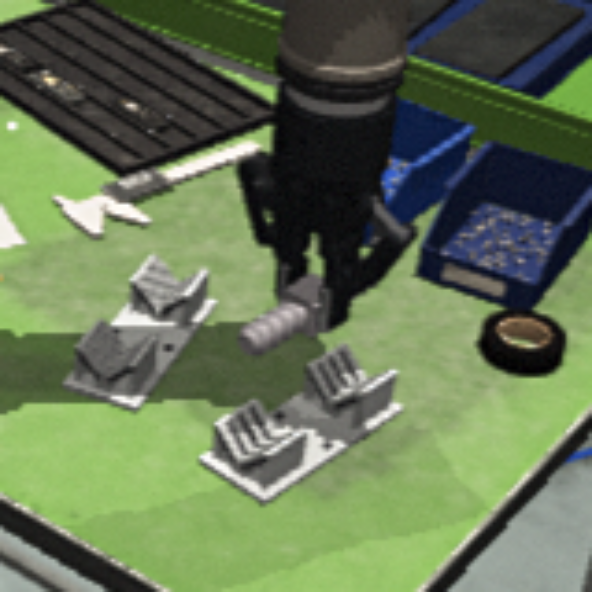

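View pics/top3.png

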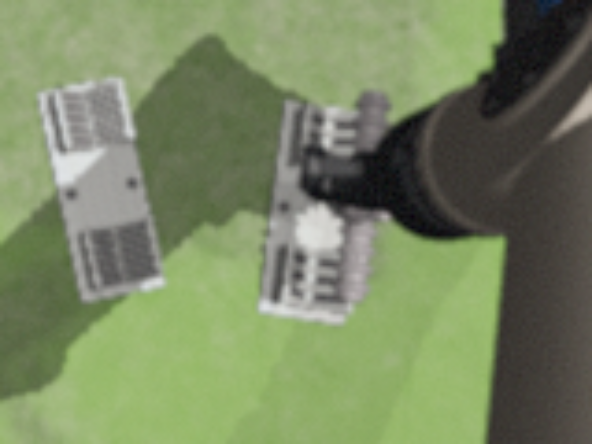

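```bash
cat > axm.py <<'E'
import sys
from h import *
n,lo,hi=sys.argv[1],float(sys.argv[2]),float(sys.argv[3])
for c in("top","scene"):
    p,d=bot.read_camera(c)
    for x in bot.cut_out(c,n)[:1]:
        P=cloud(c,x["pixels"],d);g=P[(P[:,2]>lo)&(P[:,2]<hi)]
        w,V=np.linalg.eigh(np.cov(g[:,:2].T));m=g[:,:2].mean(0);s=(g[:,:2]-m)@V
        e=np.percentile(s,[1,99],axis=0);mid=m+V@e.mean(0)
        print(c,round(x["score"],2),len(g),"mid",mid.round(4),"ax",np.degrees(np.arctan2(V[1,1],V[0,1])).round(1),"ext",(e[1]-e[0]).round(3),"z",np.percentile(g[:,2],[1,50,99]).round(3))
E
python3 axm.py coarse_stud_center .09 .14;python3 plan.py .495 -.3005 .11 172.8
```

```text
top 0.86 306 mid [ 0.4954 -0.2952] ax 173.0 ext [0.019 0.13 ] z [0.111 0.122 0.128]
scene 0.7 252 mid [ 0.4684 -0.2957] ax 177.0 ext [0.027 0.079] z [0.104 0.121 0.129]
turn (tool) first: [ 0.  0. -0.]
then shift mm: [-0.2 -3.1 -6.7] or shift before turn: [-0.2 -3.1 -6.7]
t 9.07 pos [ 0.4952 -0.2974  0.1033] F [-0.1  0.5 -4.6] w 0.311
```

```bash
python3 -m jog '[[[0,-2.5,15],[0,0,0],1],[[0,0,20],[0,0,0],1],[[0,0,15],[0,0,0],1],[[0,0,10],[0,0,0],1],[[0,0,6],[0,0,0],1],[[0,0,4],[0,0,0],1],[[0,0,3],[0,0,0],1],[[0,0,2],[0,0,0],1],[[0,0,0],[0,0,0],1],[[0,0,0],[0,0,0],1]]';python3 plan.py .495 -.3005 .0235 172.8;python3 axm.py coarse_stud_center .03 .06;python3 - <<'E'
from h import *
for c,(a,b,e,f) in dict(scene=(130,290,330,490)).items():
    p,d=bot.read_camera(c);cv2.imwrite(f"pics/{c}4.png",cv2.resize(p[a:b,e:f,::-1],None,fx=3.7,fy=3.7))
E
```

```text
t: 10.32
eef_pos: [0.495, -0.3, 0.0285]
tool_rot: [0.0, 0.063, 0.998, -0.0]
contact_force: [-0.2, -0.4, -4.7]
gripper_width: 0.31
turn (tool) first: [-0.  0. -0.]
then shift mm: [-0.1 -0.4  5. ] or shift before turn: [-0.1 -0.4  5. ]
t 10.32 pos [ 0.495  -0.3     0.0285] F [-0.2 -0.4 -4.7] w 0.31
scene 0.81 258 mid [ 0.4914 -0.2987] ax 177.5 ext [0.029 0.125] z [0.031 0.046 0.054]
```

View pics/scene4.png

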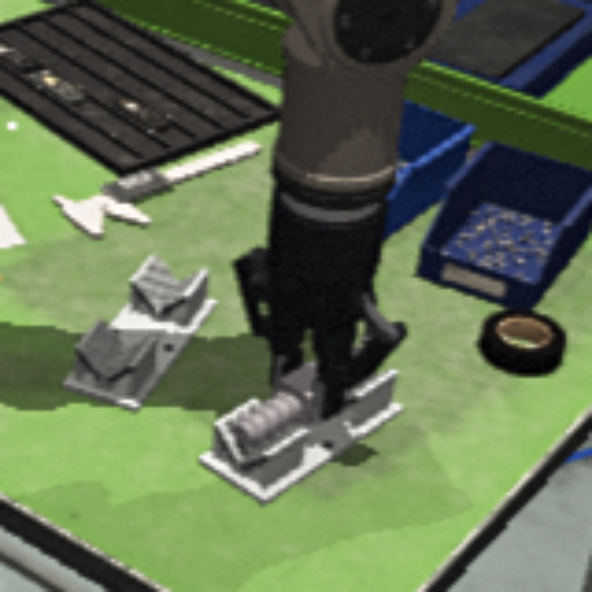

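The coarse stud (crop ~270,415) lies over the V's in line, just above the seat. Easing down.

```bash
python3 -m jog '[[[0,0,1.5],[0,0,0],1],[[0,0,1.5],[0,0,0],1],[[0,0,1],[0,0,0],1],[[0,0,0],[0,0,0],1],[[0,0,0],[0,0,0],1]]'; python3 -m jog '[[[0,0,0.5],[0,0,0],1],[[0,0,0.5],[0,0,0],1],[[0,0,0],[0,0,0],1],[[0,0,0],[0,0,0],1]]'
```

```text
t: 11.2
eef_pos: [0.4948, -0.3001, 0.0243]
tool_rot: [-0.0, 0.063, 0.998, -0.0]
contact_force: [0.1, -0.8, -5.2]
gripper_width: 0.311
t: 11.7
eef_pos: [0.4949, -0.3004, 0.0238]
tool_rot: [0.0, 0.063, 0.998, -0.0]
contact_force: [-2.4, -1.0, 6.5]
gripper_width: 0.312
```

```bash
python3 -m jog '[[[0,0,0],[0,0,0],0.2],[[0,0,0],[0,0,0],0],[[0,0,0],[0,0,0],-0.5],[[0,0,0],[0,0,0],-1],[[0,0,0],[0,0,0],-1],[[0,0,-10],[0,0,0],-1],[[0,0,-30],[0,0,0],-1],[[0,0,-40],[0,0,0],-1],[[0,0,-20],[0,0,0],-1],[[0,0,0],[0,0,0],-1],[[0,0,0],[0,0,0],-1]]'; python3 axm.py coarse_stud_center .034 .06;python3 plan.py .4537 .0275 .12 167.3
```

```text
t: 13.08
eef_pos: [0.4944, -0.2996, 0.1228]
tool_rot: [-0.0, 0.063, 0.998, 0.0]
contact_force: [-0.9, -0.3, -0.1]
gripper_width: 1.002
top 0.64 296 mid [ 0.4955 -0.2995] ax 172.8 ext [0.025 0.13 ] z [0.036 0.043 0.051]
scene 0.83 338 mid [ 0.4932 -0.3017] ax 172.4 ext [0.027 0.129] z [0.034 0.043 0.049]
turn (tool) first: [ 0.  -0.1  5.5]
then shift mm: [111.5 310.3   2.3] or shift before turn: [ 81.5 319.5   2.6]
t 13.28 pos [ 0.4943 -0.2997  0.1223] F [-0.7  0.3  0.3] w 0.996
```

```bash
python3 -m jog '[[[0,0,0],[0,0,5.5],-1],[[7,20,0],[0,0,0],-1],[[16,45,0],[0,0,0],-1],[[16,45,0],[0,0,0],-1],[[16,45,0],[0,0,0],-1],[[16,45,0],[0,0,0],-1],[[16,45,0],[0,0,0],-1],[[16,40,0],[0,0,0],-1],[[8,25,0],[0,0,0],-1],[[0,0,0],[0,0,0],-1],[[0,0,0],[0,0,0],-1],[[0,0,0],[0,0,0],-1]]'; python3 axm.py fine_stud_center .006 .04;python3 plan.py .4537 .0275 .003 167.3
```

```text
t: 14.78
eef_pos: [0.4549, 0.0258, 0.1233]
tool_rot: [-0.0, 0.112, 0.994, -0.0]
contact_force: [-0.1, -0.2, -0.5]
gripper_width: 0.998
scene 0.92 331 mid [0.4536 0.0237] ax 167.3 ext [0.025 0.132] z [0.007 0.021 0.03 ]
turn (tool) first: [-0.  -0.  -0.1]
then shift mm: [  1.5   1.  120.3] or shift before turn: [  1.5   1.  120.3]
t 14.97 pos [0.455  0.0262 0.1233] F [-0.8 -0.1 -0.4] w 1.002
```

```bash
python3 -m jog '[[[1,0,25],[0,0,0],-1],[[0,0,30],[0,0,0],-1],[[0,0,25],[0,0,0],-1],[[0,0,17],[0,0,0],-1],[[0,0,10],[0,0,0],-1],[[0,0,8],[0,0,0],-1],[[0,0,4],[0,0,0],-1],[[0,0,0],[0,0,0],-1]]'; python3 - <<'E'
from h import *
for c,(a,b,e,f) in dict(scene=(130,260,240,400)).items():
    p,d=bot.read_camera(c);cv2.imwrite(f"pics/{c}5.png",cv2.resize(p[a:b,e:f,::-1],None,fx=4,fy=4))
E
```

```text
t: 15.98
eef_pos: [0.4541, 0.0271, 0.0044]
tool_rot: [0.0, 0.111, 0.994, 0.0]
contact_force: [0.8, -0.1, 0.1]
gripper_width: 1.0
```

View pics/scene5.png

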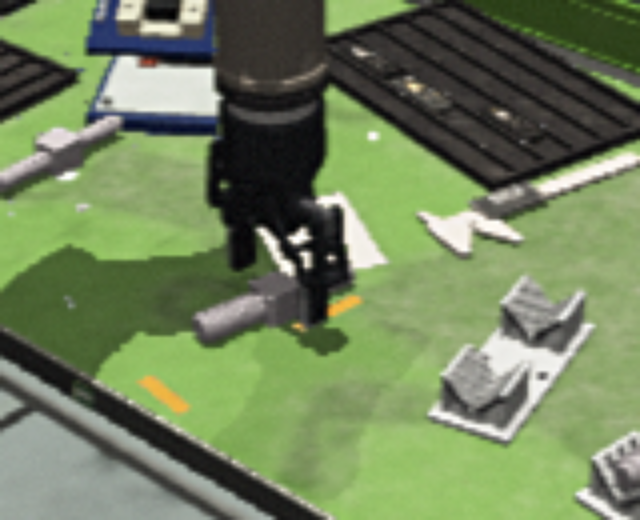

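The fingers straddle the fine stud's collar (crop ~275,300). Close and lift.

```bash
python3 -m jog '[[[0,0,0],[0,0,0],0],[[0,0,0],[0,0,0],0.4],[[0,0,0],[0,0,0],1],[[0,0,0],[0,0,0],1],[[0,0,0],[0,0,0],1],[[0,0,0],[0,0,0],1],[[0,0,0],[0,0,0],1],[[0,0,0],[0,0,0],1]]' 80; python3 -m jog '[[[0,0,-5],[0,0,0],1],[[0,0,-15],[0,0,0],1],[[0,0,-30],[0,0,0],1],[[0,0,-30],[0,0,0],1],[[0,0,-20],[0,0,0],1],[[0,0,0],[0,0,0],1],[[0,0,0],[0,0,0],1]]'
python3 plan.py .508 -.1502 .105 192.5
```

```text
t: 17.02
eef_pos: [0.4542, 0.0272, 0.0047]
tool_rot: [0.0, 0.111, 0.994, 0.0]
contact_force: [-0.7, 0.3, 6.1]
gripper_width: 0.307
t: 17.9
eef_pos: [0.4534, 0.0271, 0.104]
tool_rot: [-0.0, 0.111, 0.994, -0.0]
contact_force: [-0.6, -0.1, -2.8]
gripper_width: 0.307
turn (tool) first: [ -0.   -0.  -25.2]
then shift mm: [ -14.9 -184.9   -1. ] or shift before turn: [ -92.3 -160.9   -1.1]
t 17.9 pos [0.4534 0.0271 0.104 ] F [-0.6 -0.1 -2.8] w 0.307
```

```bash
python3 -m jog '[[[0,0,0],[0,0,-8.4],1],[[0,0,0],[0,0,-8.4],1],[[0,0,0],[0,0,-8.4],1],[[-2,-20,0],[0,0,0],1],[[-3,-40,0],[0,0,0],1],[[-3,-40,0],[0,0,0],1],[[-3,-40,0],[0,0,0],1],[[-3,-30,0],[0,0,0],1],[[-1,-15,0],[0,0,0],1],[[0,0,0],[0,0,0],1],[[0,0,0],[0,0,0],1],[[0,0,0],[0,0,0],1]]';python3 axm.py fine_stud_center .09 .14;python3 plan.py .508 -.1502 .025 192.5
```

```text
t: 19.4
eef_pos: [0.5083, -0.1488, 0.1042]
tool_rot: [-0.0, -0.109, 0.994, 0.0]
contact_force: [0.5, 0.3, -2.4]
gripper_width: 0.312
top 0.54 291 mid [ 0.5067 -0.1472] ax -167.6 ext [0.023 0.132] z [0.111 0.122 0.127]
scene 0.55 240 mid [ 0.4888 -0.1554] ax -164.4 ext [0.026 0.097] z [0.102 0.122 0.129]
turn (tool) first: [0. 0. 0.]
then shift mm: [ 0.6 -0.3 79.4] or shift before turn: [ 0.6 -0.3 79.4]
t 19.6 pos [ 0.5085 -0.1498  0.1044] F [-0.7 -0.2 -2.7] w 0.312
```

```bash
python3 -m jog '[[[0,0,15],[0,0,0],1],[[0,0,20],[0,0,0],1],[[0,0,15],[0,0,0],1],[[0,0,10],[0,0,0],1],[[0,0,6],[0,0,0],1],[[0,0,4],[0,0,0],1],[[0,0,3],[0,0,0],1],[[0,0,2],[0,0,0],1],[[0,0,0],[0,0,0],1],[[0,0,0],[0,0,0],1]]';python3 plan.py .508 -.1502 .0245 192.5;python3 - <<'E'
from h import *
for c,(a,b,e,f) in dict(scene=(130,290,300,460)).items():
    p,d=bot.read_camera(c);cv2.imwrite(f"pics/{c}6.png",cv2.resize(p[a:b,e:f,::-1],None,fx=3.7,fy=3.7))
E
```

```text
t: 20.85
eef_pos: [0.5087, -0.1503, 0.0295]
tool_rot: [0.0, -0.108, 0.994, -0.0]
contact_force: [1.2, 1.5, -3.1]
gripper_width: 0.312
turn (tool) first: [-0.  0. -0.]
then shift mm: [0.6 0.3 5. ] or shift before turn: [0.6 0.3 5. ]
t 20.85 pos [ 0.5087 -0.1503  0.0295] F [ 1.2  1.5 -3.1] w 0.312
```

View pics/scene6.png

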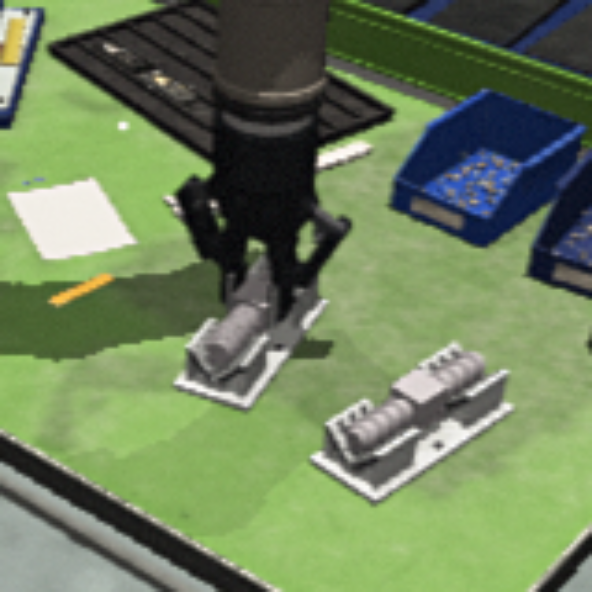

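The coarse stud is seated in its gauge (crop ~410,400). The fine stud is in line over the fine V's (~235,330). Lowering.

```bash
python3 -m jog '[[[0,0,1.5],[0,0,0],1],[[0,0,1.5],[0,0,0],1],[[0,0,1],[0,0,0],1],[[0,0,0],[0,0,0],1],[[0,0,0],[0,0,0],1]]'; python3 -m jog '[[[0,0,0.5],[0,0,0],1],[[0,0,0],[0,0,0],1],[[0,0,0],[0,0,0],1]]'
```

```text
t: 21.52
eef_pos: [0.5086, -0.1499, 0.0254]
tool_rot: [0.0, -0.109, 0.994, 0.0]
contact_force: [-0.8, 2.5, 0.9]
gripper_width: 0.312
t: 21.9
eef_pos: [0.5086, -0.1499, 0.0252]
tool_rot: [0.0, -0.109, 0.994, 0.0]
contact_force: [-2.3, 3.1, 6.4]
gripper_width: 0.31
```

Contact is light (about 9 N). Release and withdraw.

```bash
python3 -m jog '[[[0,0,0],[0,0,0],0.2],[[0,0,0],[0,0,0],0],[[0,0,0],[0,0,0],-0.5],[[0,0,0],[0,0,0],-1],[[0,0,0],[0,0,0],-1],[[0,0,-10],[0,0,0],-1],[[0,0,-30],[0,0,0],-1],[[0,0,-50],[0,0,0],-1],[[0,0,-50],[0,0,0],-1],[[0,30,-30],[0,0,0],-1],[[0,50,0],[0,0,0],-1],[[0,50,0],[0,0,0],-1]]'; python3 -m jog '[[[0,50,0],[0,0,0],-1],[[0,40,0],[0,0,0],-1],[[0,20,0],[0,0,0],-1],[[0,0,0],[0,0,0],-1],[[0,0,0],[0,0,0],-1]]';python3 axm.py fine_stud_center .034 .06;python3 axm.py coarse_stud_center .034 .06;python3 - <<'E'
from h import *
for c,(a,b,e,f) in dict(scene=(130,290,300,460),top=(150,270,340,500)).items():
    p,d=bot.read_camera(c);cv2.imwrite(f"pics/{c}7.png",cv2.resize(p[a:b,e:f,::-1],None,fx=3.7,fy=3.7))
E
```

```text
t: 23.4
eef_pos: [0.4804, -0.0223, 0.1961]
tool_rot: [0.001, -0.108, 0.994, 0.0]
contact_force: [0.2, 0.1, -0.2]
gripper_width: 1.001
t: 24.02
eef_pos: [0.457, 0.0829, 0.1951]
tool_rot: [0.0, -0.108, 0.994, -0.0]
contact_force: [0.0, 0.2, 0.7]
gripper_width: 1.006
top 0.6 436 mid [ 0.5067 -0.1472] ax -167.4 ext [0.024 0.127] z [0.035 0.045 0.052]
scene 0.81 280 mid [ 0.5072 -0.1512] ax -166.9 ext [0.027 0.133] z [0.035 0.043 0.05 ]
top 0.92 416 mid [ 0.4962 -0.2987] ax 172.7 ext [0.024 0.127] z [0.036 0.044 0.05 ]
scene 0.73 347 mid [ 0.4932 -0.3022] ax 172.3 ext [0.028 0.128] z [0.034 0.042 0.05 ]
```

View pics/scene7.png

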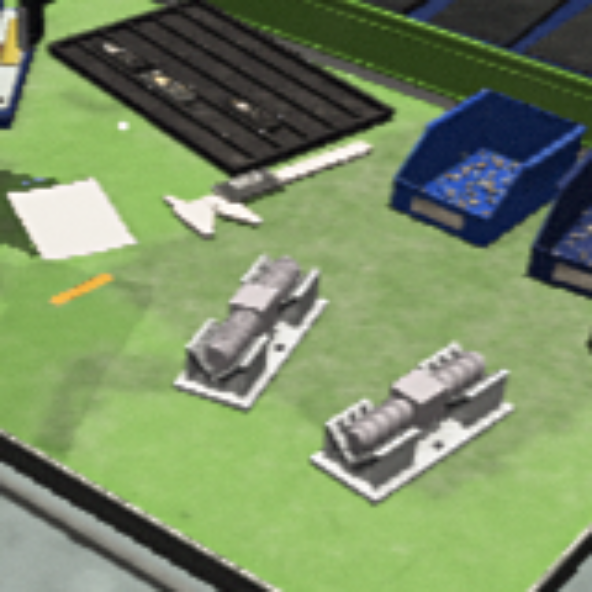

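View pics/top7.png

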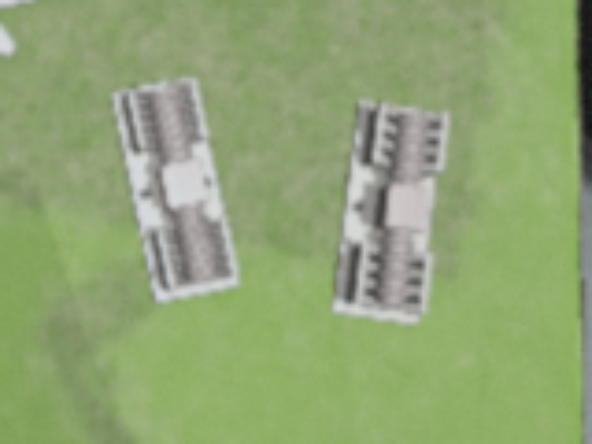

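Both studs lie centred in the right gauges: fine at top crop ~(185,185) and coarse at ~(408,205). The collars are in the gaps and the top heights are right for seated studs.

```bash
python3 -c "
from station import bot
print(bot.hand_in())"
```

```text
the job is handed in; nothing more can be done
None
```

I laid the coarse stud in the coarse gauge and the fine stud in the fine gauge, left the smooth stud untouched, and handed the job in at about 24.5 s of the 62 s allowed.

- **Position:** both cameras put each stud's centre within about 4 mm of its seat point. The two cameras differ by up to about 4 mm from each other.
- **Angle and height:** each stud's axis is within about 1° of its seat. The tops of the studs measure about 50 mm above the worktop (expected about 48 mm), so both are fully down in the V saddles.
- **Forces:** the readings I took stayed under about 10 N, and the gripper was open, raised and clear of everything at hand-in.

No check failed. While the studs were held in the gripper, the scene camera's stud measurements were off because the hand hid part of each stud. I used the top camera for those.

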